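Short spin in the bench microcentrifuge

ROBOT

A 6-joint arm with a two-finger parallel gripper is mounted at the origin on the work surface. World frame = base frame: x ahead of the robot, y to its left, z up, the work surface at z = 0. Lengths are in m, angles in rad, forces in N, time in s.
With the tool pointing down it reaches from about 0.3 to 1 m from the base axis. Payload 5.1 kg.
Tool frame: the origin (TCP) lies midway between the tips of the shut fingers; the grasp point (between the pads) lies 19 mm behind it; z points along the fingers, y is the line along which they close (so a half turn about z gives the same grasp; the last joint's range is limited). The gripper opens to 95 mm and grips with 3 to 60 N. Pads are 20 mm wide; open, the fingers measure 119 mm over their backs; the gripper's body (75 mm by 180 mm) begins 59 mm behind the grasp point.
Start: joints at [1.118, 0.124, 1.65, -0, 1.367, -0.083], TCP at [0.235, 0.606, 0.215] pointing down, gripper open.
Joint ranges: [-2.61, 2.61], [-1.02, 2.33], [0.03, 2.71], [-1.35, 4.49], [0.32, 2.68], [-2.91, 2.91]. Speed limits (rad/s): [2.57, 2.57, 3.14, 3.14, 3.14, 3.14].

INTERFACE

Orientations are given as a rotation vector (axis times angle).
In Python, from plant import env gives the robot as it stands.
- The arm moves only by the tool apply_moves, never from a script. Its argument "plan" is a list of rows, each an object with "delta_pos": the shift along the tool's x, y, z scaled (see below), a list of three; "delta_rot": the turn, a rotation vector about the tool's x, y, z scaled (see below), a list of three; "fingers": the finger opening in mm, from 0 to 95.1. In form: [{"delta_pos": [tx, ty, tz], "delta_rot": [wx, wy, wz], "fingers": fingers}, ...]. A call has 1 to 12 rows; each row shifts and turns the commanded pose from where the row before left it, along the tool's axes as they then stand; what a row does not reach is not made up. The controller multiplies each number of a shift by 40 cm and each number of a turn by 45 degrees. A row lasts 1/12 s, in which the tool goes at most 41.7 mm and 7.16 degrees, less where a joint would pass 70% of its speed; a pose out of reach is approached as far as the arm can. A call with a number of a shift or a turn outside -1 to 1 is refused whole. A call with a gripper value outside its range is refused whole. The fingers move at their own pace and stop on an object; "newtons" is the grip in N (left out, the last holds). Time passes only in rows, so rows that do not move let the fingers close. It gives the time, the measured TCP pose, the force, the opening and the grip force at its end, in the units of the state.
- env.sense(): the state, without advancing time (a new reading comes with each control period).
- env.get_image(name): name is "side" or "top" or "wrist"; returns a dict with "img" (400x640x3 uint8, red, green, blue), "z_map" (400x640 float32, m along the optical axis (not along the pixel's ray), 0 where there is no reading), "mtx" (3x3 intrinsics, pixels), "R" (3x3) and "t" (3): a world point X has camera coordinates R X + t; the wrist camera has in their place "T_tool_cam" (4x4, takes a point from camera to tool coordinates, whose origin is the TCP and whose axes are the flange's). Camera axes: x right, y down, z forward; pixel columns grow to the right and rows downward; lengths in m; the calibration is good to about 2 mm. A picture is of the moment at which its call begins: read the wrist's pose just before it.
- env.job_done(): hands the job in; it is judged then, once.
Trained networks look in the newest picture that a camera, given by its name, has taken for a name from the list of things; names that differ only in an ending like _2 or _b are one class to them, and where a whole thing is asked for, a point or a joint stands for the part that bears it (a point fixed in the world has none). Each returns a list of dicts, best first, with "score" (0 to 1); they miss things now and then, are a little off and sometimes report something else, mostly with a low value. They report only what shows in the picture. A call takes as long as a camera call.
- env.silhouettes(target, camera): "pixels" (400x640 bool, what is visible of it).
- env.spot_point(target, camera): "position" ([x, y, z] in m, in world coordinates, good to about 4 mm: a listed point, or the origin of a listed thing).
The state is a dict: "t": time; "joints": joint angles; "dq": joint speeds; "joint_torque": joint torques, N m; "eef_pos": TCP position; "tcp_rot": TCP orientation; "ft_force": force on the tool from outside, world axes, zero at the start; "wrist_torque": the same for the moment, N m; "finger_gap": finger opening in m; "gripper_force": force on a finger pad.
Only numpy, scipy, OpenCV 4.12 (cv2) and the standard library are available. Lean on these libraries where they do the work, as an engineer would, in place of code of your own. Each camera call takes 0.05 s, during which the arm holds its last target. There are 200 camera calls.

TASK

The tubes are already in the microcentrifuge: close its lid by pushing the front edge down until the latch catches and keeps it shut by itself, then press the blue short-spin key fully in and keep it in for at least five seconds, because the rotor turns only while the key is held. Finish with the key still held in, pressed firmly but not forced (under 30 N), and leave the yellow lid-release key and everything else on the bench alone.

Things in the scene. Friction and masses are not known exactly. Their poses are not given: they have to be found in the camera images.
- centrifuge: White microcentrifuge, 260 mm deep (x), 200 mm wide (y), standing fast. Origin: centre of its underside; -x is its front (operator's side), z up. The deck round the rotor bowl (bowl centre x = +15 mm) is 115 mm high; in front of it a 65 mm deep control panel slopes down to the front at 0.35 rad from level: dark display on its +y half, two round keys on its -y half.
- lid (a joint): Angle of the slate-grey lid, rad: 0 shut, grows as it opens, starts at 0.7 to 1.05 and stays there. Pushing its front edge down takes 2 to 4 N, then up to about 14 N from 0.065 to 0.03 rad, where a sprung roller snaps over the lid's tongue and holds it at 0 to 0.01 rad. Let go before that, a gas spring lifts it again to about 0.5 rad.
- lid_hinge (a point): Middle of the hinge axis at the rear of the machine: 113 mm behind (+x) the machine's origin, 125 mm above the bench. The axis runs along the machine's y. Axes: those of the machine.
- lid_front (a point): Point on the lid's outer (top) face, mid-width, 175 mm from the hinge axis, 17 mm from the front edge (beyond it a 9 mm finger lip, 80 mm wide). Moves with the lid: z = outward normal, -x from hinge to front edge. The flat face lies 14 mm outside the hinge axis. Lid 192 long, 194 wide, 20 mm thick, 0.3 kg.
- spin_key (a joint): Travel in m of the blue short-spin key: 0 out, 0.005 fully in. Spring: 2 N to start it, 5 N fully in; it springs back when let go.
- spin_key_top (a point): Centre of the top of the blue key, round, 25 mm across, 9 mm proud of the sloping panel; moves with it. z = out of the panel (0.35 rad from vertical, towards the operator); it goes in along -z. Out, it lies about x -111, y -12, z 94 mm in the machine's frame; the shut lid's finger lip ends 23 mm behind it, 29 to 37 mm higher.
- release_key (a joint): Travel in m of the yellow lid-release key: 0 out, 0.005 fully in; same spring as the blue one. To be left alone.
- release_key_top (a point): Centre of the top of the yellow lid-release key, round, 21 mm across, 9 mm proud, on the same panel, 52 mm to the -y side of the blue key.
- tube_rack: Green microtube rack, 115 x 56 x 40 mm (49 mm over the tube caps), loose, on the bench at the machine's +y side, about 40 mm from it, its length along the machine's depth. Origin: centre of its underside.
- dropper_bottle: Small dark dropper bottle, 38 mm across, 96 mm tall, loose, at the machine's -y side, about 35 mm from it. Origin: centre of its underside.
- reagent_bottle: Amber glass jar with white cap and paper label, 68 mm across, 125 mm tall, loose on the bench. Origin: centre of its underside.
- flask: Clear conical glass flask, 82 mm across the foot, 122 mm tall, loose on the bench. Origin: centre of its underside.
- pipette: White and grey hand pipette lying on the bench, about 240 mm long, 26 mm thick, loose. Origin: near its middle, on the bench.

How it is judged:
On the way, in this order (a step that is already met when the one before it is completed fails the run):
1. the lid is shut (under 0.02 rad) by its latch alone, the fingers off it (value of joint lid below 0.02 rad and contact force between the fingers and lid below 0.3 N), for 0.3 s.
2. with the lid shut, the blue key is held in (over 4 of its 5 mm) by the fingers for five seconds (4.5 s counts) (value of joint lid below 0.02 rad and value of joint spin_key above 0.004 m and contact force between the fingers and spin_key above 1 N), for 4.5 s.
At the end, for the whole second after the job is handed in: The lid is latched shut (under 0.02 rad) with no finger on it, and the fingers still hold the blue short-spin key in by more than 4 mm of its 5 mm travel; the yellow key is out (all of step 2 and contact force between the fingers and lid below 0.3 N and not (value of joint release_key above 0.0025 m)); the arm keeps its last pose, push and grip.
It fails at once if the blue key is forced with more than 30 N (contact force between anything else and spin_key above 30 N).
It fails at once if the yellow lid-release key is pressed (over 2.5 mm) (value of joint release_key above 0.0025 m).
It fails at once if a loose thing on the bench (rack, bottles, flask, pipette) is moved more than 25 mm or tipped (distance of any of tube_rack, dropper_bottle, reagent_bottle, flask, pipette from where it was at the start of the episode above 0.025 m or angle between any of tube_rack, dropper_bottle, reagent_bottle, flask, pipette's own z axis and vertical above 0.4 rad).
It also fails if it takes over 64 s, if anything falls off the work surface, if the arm or the gripper's body presses on something with over 40 N, if the wrist force passes 120 N, or if a joint passes its speed limit or range.

## Working session

There is one attempt and no reset: what is moved stays moved. The work goes in short steps, Python scripts to look and compute and a tool call to move; the robot and the scene stay as the last step left them, time stands still between calls to the robot, and variables do not carry over. Pictures are saved under pics/ and viewed, at most 10 in all, crops included, and the job is handed in when it is done.

Besides the shell and the picture viewer there is one more tool, called after "Call:" as name([rows], argument=value, ...), one row to a line, values as JSON. apply_moves: Moves the arm, as the interface text tells. Shifts and turns lie within -1 to 1; 1 stands for 40 cm of shift or 45 degrees of turn. Its arguments: {"type":"object","properties":{"plan":{"type":"array","items":{"type":"object","properties":{"delta_pos":{"type":"array","items":{"type":"number","minimum":-1,"maximum":1}},"delta_rot":{"type":"array","items":{"type":"number","minimum":-1,"maximum":1}},"fingers":{"type":"number"}}}},"newtons":{"type":"number"}},"required":["plan"]}

```bash
mkdir -p pics; ls; cat > h.py <<'E'
import numpy as np, cv2
from scipy.spatial.transform import Rotation as Ro
from plant import env
E
python3 - <<'E'
from h import *
s=env.sense(); print({k:np.round(v,3).tolist() for k,v in s.items()})
ims=[]
for c in ["side","top"]:
    d=env.get_image(c); ims.append(d["img"])
    for n in ["centrifuge","lid_hinge","lid_front","spin_key_top","release_key_top","tube_rack","dropper_bottle","reagent_bottle","flask","pipette"]:
        r=env.spot_point(n,c)
        print(c,n,[(round(float(q["score"]),2),np.round(q["position"],3).tolist()) for q in r[:2]])
im=np.vstack(ims)[:,:,::-1]
cv2.imwrite("pics/a.png",cv2.resize(im,(480,600),interpolation=cv2.INTER_AREA))
E
```

```text
pics
{'t': 0.0, 'joints': [1.118, 0.124, 1.652, -0.0, 1.367, -0.083], 'dq': [0.001, -0.001, -0.0, -0.0, -0.001, -0.001], 'joint_torque': [0.002, -41.761, -35.993, 0.078, 0.049, -0.0], 'eef_pos': [0.235, 0.605, 0.213], 'tcp_rot': [-0.577, -3.088, 0.003], 'ft_force': [0.099, -0.551, -0.084], 'wrist_torque': [-0.009, -0.017, -0.001], 'gripper_force': 0.0, 'finger_gap': 0.095}
side centrifuge []
side lid_hinge [(0.72, [0.747, -0.068, 0.127])]
side lid_front [(0.92, [0.66, -0.09, 0.275])]
side spin_key_top [(0.59, [0.528, -0.117, 0.097])]
side release_key_top [(0.45, [0.542, -0.174, 0.097])]
side tube_rack [(0.82, [0.622, 0.079, 0.001])]
side dropper_bottle [(0.55, [0.687, -0.232, -0.002])]
side reagent_bottle [(0.71, [0.501, 0.455, -0.002]), (0.48, [0.544, -0.175, 0.097])]
side flask [(0.94, [0.612, -0.422, 0.002])]
side pipette [(0.68, [0.344, -0.447, -0.0])]
top centrifuge [(0.88, [0.638, -0.089, 0.003])]
top lid_hinge [(0.71, [0.505, 0.456, 0.001]), (0.55, [0.749, -0.07, 0.121])]
top lid_front [(0.86, [0.656, -0.086, 0.274])]
top spin_key_top [(0.38, [0.533, -0.118, 0.098])]
top release_key_top [(0.55, [0.541, -0.177, 0.093])]
top tube_rack [(0.93, [0.62, 0.083, -0.003])]
top dropper_bottle [(0.75, [0.748, -0.074, 0.123]), (0.55, [0.692, -0.236, -0.001])]
top reagent_bottle [(0.56, [0.509, 0.457, 0.001])]
top flask [(0.64, [0.615, -0.423, 0.0])]
top pipette [(0.71, [0.347, -0.447, -0.003])]
```

View pics/a.png

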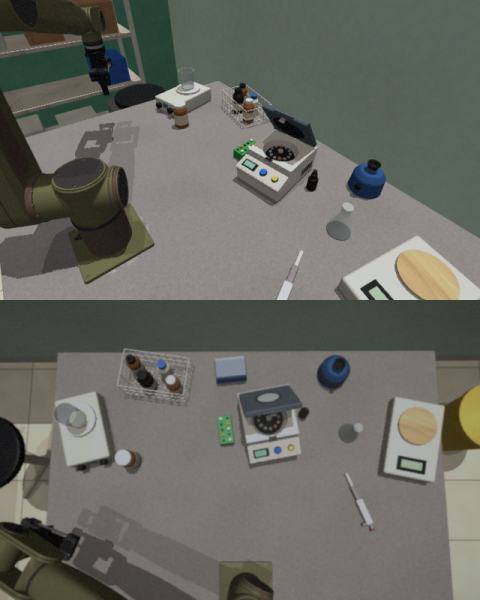

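The side view (upper half of the mosaic) shows the machine near (275,165), lid open, blue key at about (264,172) and yellow key at (275,178). The top view agrees, and the detections are consistent, except for false hits for lid_hinge and dropper_bottle. Next I'll fit the machine pose and plan the approach.

```bash
cat >> h.py <<'E'
from scipy.optimize import least_squares
def mp(p,P):  # machine (m) -> world
    c,s=np.cos(p[2]),np.sin(p[2]); return np.array([p[0]+c*P[0]-s*P[1],p[1]+s*P[0]+c*P[1],P[2]])
def lidpt(th,r=.175,h=.014,y=0): return [.113-r*np.cos(th)+h*np.sin(th),y,.125+r*np.sin(th)+h*np.cos(th)]
def go(target,Rt=None):
    s=env.sense(); R=Ro.from_rotvec(s["tcp_rot"]); d=R.inv().apply(np.array(target)-s["eef_pos"])/.4
    print("t",s["t"],"pos",np.round(s["eef_pos"],4),"F",np.round(s["ft_force"],1),"shift units",np.round(d,4))
    if Rt is not None: print("turn units",np.round((R.inv()*Rt).as_rotvec()/(np.pi/4),4))
E
python3 - <<'E'
from h import *
obs=[([0,0,0],[[.638,-.089]]),([.113,0,0],[[.747,-.068],[.749,-.07]]),([-.111,-.012,0],[[.528,-.117],[.533,-.118]]),([-.111,-.064,0],[[.542,-.174],[.541,-.177]])]
lf=[[.66,-.09,.275],[.656,-.086,.274]]
def f(q):
    r=[mp(q,P)[:2]-o for P,os in obs for o in os]+[mp(q,lidpt(q[3]))-o for o in lf]
    return np.concatenate(r)
sol=least_squares(f,[.638,-.089,.18,.94],loss="soft_l1",f_scale=.003); p=sol.x
print(np.round(p,4)); print(np.round(f(p)*1000,1)); np.save("p.npy",p)
print("key",mp(p,[-.111,-.012,.094]))
R=Ro.from_rotvec(env.sense()["tcp_rot"]); print(R.as_matrix().round(3))
# tool down, tool y along machine y (either sign nearest)
best=min((Ro.from_euler("z",p[2]+k)*Ro.from_euler("x",np.pi) for k in (0,np.pi)),key=lambda q:(R.inv()*q).magnitude())
np.save("Rd.npy",best.as_matrix())
go([.235,.605,.37],best)
x=mp(p,lidpt(p[3],.180,.03)); print("above lid",x)
E
```

```text
[ 0.6379 -0.0897  0.1828  0.9354]
[-0.1 -0.7  2.  -1.2  0.   0.8  2.9 -4.7 -2.1 -3.7 -1.6  1.2 -0.6  4.2
 -2.   4.  -0.8  2.  -0.   0.2]
key [ 0.53094368 -0.12170536  0.094     ]
[[-0.932  0.361  0.   ]
 [ 0.361  0.932 -0.   ]
 [-0.    -0.    -1.   ]]
t 1.1 pos [0.2349 0.606  0.2146] F [-0.2  0.1  0. ] shift units [-0.0011 -0.0024 -0.3884]
turn units [-1.000e-04  0.000e+00 -7.035e-01]
above lid [ 0.66772409 -0.08421846  0.2876755 ]
```

Call:
apply_moves([
  {"delta_pos": [0,0,-0.08],"delta_rot": [0,0,-0.14],"fingers": 0},
  {"delta_pos": [0,0,-0.08],"delta_rot": [0,0,-0.14],"fingers": 0},
  {"delta_pos": [0,0,-0.08],"delta_rot": [0,0,-0.14],"fingers": 0},
  {"delta_pos": [0,0,-0.08],"delta_rot": [0,0,-0.14],"fingers": 0},
  {"delta_pos": [0,0,-0.08],"delta_rot": [0,0,-0.14],"fingers": 0},
  {"delta_pos": [0,0,0],"delta_rot": [0,0,0],"fingers": 0},
  {"delta_pos": [0,0,0],"delta_rot": [0,0,0],"fingers": 0},
], newtons=20)

```text
t: 1.68
eef_pos: [0.2353, 0.6069, 0.3782]
tcp_rot: [-0.281, 3.126, 0.008]
ft_force: [0.8, 1.0, 0.1]
finger_gap: 0.0541
gripper_force: 0.0
```

```bash
python3 - <<'E'
from h import *
p=np.load("p.npy");Rd=Ro.from_matrix(np.load("Rd.npy"))
go([.45,.2,.38],Rd); x=mp(p,lidpt(p[3],.18,.014)); print(x); go([x[0],x[1],.38])
E
```

```text
t 1.6833 pos [0.2353 0.6069 0.3782] F [0.8 1.  0.1] shift units [-0.3468 -1.0965 -0.0086]
turn units [ 0.0061  0.0045 -0.0045]
[ 0.65506122 -0.08655917  0.27817956]
t 1.6833 pos [0.2353 0.6069 0.3782] F [0.8 1.  0.1] shift units [-0.7235 -1.8929 -0.011 ]
```

Call:
apply_moves([
  {"delta_pos": [-0.031,-0.079,0],"fingers": 0},
  {"delta_pos": [-0.031,-0.079,0],"fingers": 0},
  {"delta_pos": [-0.031,-0.079,0],"fingers": 0},
  {"delta_pos": [-0.031,-0.079,0],"fingers": 0},
  {"delta_pos": [-0.031,-0.079,0],"fingers": 0},
  {"delta_pos": [-0.031,-0.079,0],"fingers": 0},
  {"delta_pos": [-0.031,-0.079,0],"fingers": 0},
  {"delta_pos": [-0.031,-0.079,0],"fingers": 0},
  {"delta_pos": [-0.031,-0.079,0],"fingers": 0},
  {"delta_pos": [-0.031,-0.079,0],"fingers": 0},
  {"delta_pos": [-0.031,-0.079,0],"fingers": 0},
  {"delta_pos": [-0.031,-0.079,0],"fingers": 0},
])

```text
invalid input at $.plan[0]: expected keys delta_pos, delta_rot, fingers
```

Call:
apply_moves([
  {"delta_pos": [-0.031,-0.079,0],"fingers": 0},
  {"delta_pos": [-0.031,-0.079,0],"fingers": 0},
  {"delta_pos": [-0.031,-0.079,0],"fingers": 0},
  {"delta_pos": [-0.031,-0.079,0],"fingers": 0},
  {"delta_pos": [-0.031,-0.079,0],"fingers": 0},
  {"delta_pos": [-0.031,-0.079,0],"fingers": 0},
  {"delta_pos": [-0.031,-0.079,0],"fingers": 0},
  {"delta_pos": [-0.031,-0.079,0],"fingers": 0},
  {"delta_pos": [-0.031,-0.079,0],"fingers": 0},
  {"delta_pos": [-0.031,-0.079,0],"fingers": 0},
  {"delta_pos": [0,0,0],"fingers": 0},
  {"delta_pos": [0,0,0],"fingers": 0},
])

```text
invalid input at $.plan[0]: expected keys delta_pos, delta_rot, fingers
```

```bash
python3 - <<'E'
from h import *
p=np.load("p.npy");Rd=Ro.from_matrix(np.load("Rd.npy"))
go([.45,.2,.38],Rd)
pr=None
for th in np.arange(.95,-.06,-.1):
    off=.010*np.sin(max(th,0))/np.sin(.93)
    P=np.array(lidpt(th,.18)); P[0]+=off; x=mp(p,P)
    print(round(th,2),x.round(4),end=" "); go(x)
E
```

```text
t 1.6833 pos [0.2353 0.6069 0.3782] F [0.8 1.  0.1] shift units [-0.3468 -1.0965 -0.0086]
turn units [ 0.0061  0.0045 -0.0045]
0.95 [ 0.6672 -0.0843  0.2796] t 1.6833 pos [0.2353 0.6069 0.3782] F [0.8 1.  0.1] shift units [-0.7536 -1.8939  0.2402]
0.85 [ 0.6518 -0.0872  0.2695] t 1.6833 pos [0.2353 0.6069 0.3782] F [0.8 1.  0.1] shift units [-0.7141 -1.8942  0.2652]
0.75 [ 0.6373 -0.0898  0.2579] t 1.6833 pos [0.2353 0.6069 0.3782] F [0.8 1.  0.1] shift units [-0.6771 -1.8945  0.2939]
0.65 [ 0.6239 -0.0923  0.2451] t 1.6833 pos [0.2353 0.6069 0.3782] F [0.8 1.  0.1] shift units [-0.643  -1.8947  0.326 ]
0.55 [ 0.6117 -0.0946  0.231 ] t 1.6833 pos [0.2353 0.6069 0.3782] F [0.8 1.  0.1] shift units [-0.612 -1.895  0.361]
0.45 [ 0.601  -0.0966  0.2159] t 1.6833 pos [0.2353 0.6069 0.3782] F [0.8 1.  0.1] shift units [-0.5845 -1.8953  0.3987]
0.35 [ 0.5917 -0.0983  0.1999] t 1.6833 pos [0.2353 0.6069 0.3782] F [0.8 1.  0.1] shift units [-0.5608 -1.8956  0.4387]
0.25 [ 0.584  -0.0997  0.1831] t 1.6833 pos [0.2353 0.6069 0.3782] F [0.8 1.  0.1] shift units [-0.541  -1.8958  0.4806]
0.15 [ 0.5779 -0.1008  0.1657] t 1.6833 pos [0.2353 0.6069 0.3782] F [0.8 1.  0.1] shift units [-0.5254 -1.8961  0.5239]
0.05 [ 0.5736 -0.1016  0.148 ] t 1.6833 pos [0.2353 0.6069 0.3782] F [0.8 1.  0.1] shift units [-0.5142 -1.8963  0.5683]
-0.05 [ 0.5716 -0.102   0.13  ] t 1.6833 pos [0.2353 0.6069 0.3782] F [0.8 1.  0.1] shift units [-0.509  -1.8966  0.6132]
```

Call:
apply_moves([
  {"delta_pos": [-0.031,-0.079,0],"delta_rot": [0,0,0],"fingers": 0},
  {"delta_pos": [-0.031,-0.079,0],"delta_rot": [0,0,0],"fingers": 0},
  {"delta_pos": [-0.031,-0.079,0],"delta_rot": [0,0,0],"fingers": 0},
  {"delta_pos": [-0.031,-0.079,0],"delta_rot": [0,0,0],"fingers": 0},
  {"delta_pos": [-0.031,-0.079,0],"delta_rot": [0,0,0],"fingers": 0},
  {"delta_pos": [-0.031,-0.079,0],"delta_rot": [0,0,0],"fingers": 0},
  {"delta_pos": [-0.031,-0.079,0],"delta_rot": [0,0,0],"fingers": 0},
  {"delta_pos": [-0.031,-0.079,0],"delta_rot": [0,0,0],"fingers": 0},
  {"delta_pos": [-0.031,-0.079,0],"delta_rot": [0,0,0],"fingers": 0},
  {"delta_pos": [-0.031,-0.079,0],"delta_rot": [0,0,0],"fingers": 0},
  {"delta_pos": [-0.031,-0.079,0],"delta_rot": [0,0,0],"fingers": 0},
  {"delta_pos": [-0.031,-0.079,0],"delta_rot": [0,0,0],"fingers": 0},
])

```text
t: 2.68
eef_pos: [0.4492, 0.2578, 0.3723]
tcp_rot: [0.281, -3.126, 0.002]
ft_force: [0.5, -0.1, -0.5]
finger_gap: 0.0002
gripper_force: 0.0
```

Call:
apply_moves([
  {"delta_pos": [-0.031,-0.079,0],"delta_rot": [0,0,0],"fingers": 0},
  {"delta_pos": [-0.031,-0.079,0],"delta_rot": [0,0,0],"fingers": 0},
  {"delta_pos": [-0.031,-0.079,0],"delta_rot": [0,0,0],"fingers": 0},
  {"delta_pos": [-0.031,-0.079,0],"delta_rot": [0,0,0],"fingers": 0},
  {"delta_pos": [-0.031,-0.079,0],"delta_rot": [0,0,0],"fingers": 0},
  {"delta_pos": [-0.031,-0.079,0],"delta_rot": [0,0,0],"fingers": 0},
  {"delta_pos": [-0.031,-0.079,0],"delta_rot": [0,0,0],"fingers": 0},
  {"delta_pos": [-0.031,-0.079,0],"delta_rot": [0,0,0],"fingers": 0},
  {"delta_pos": [-0.031,-0.079,0],"delta_rot": [0,0,0],"fingers": 0},
  {"delta_pos": [-0.031,-0.079,0],"delta_rot": [0,0,0],"fingers": 0},
  {"delta_pos": [0,0,0],"delta_rot": [0,0,0],"fingers": 0},
  {"delta_pos": [0,0,0],"delta_rot": [0,0,0],"fingers": 0},
])

```text
t: 3.68
eef_pos: [0.6276, -0.0304, 0.3714]
tcp_rot: [0.277, -3.124, -0.002]
ft_force: [0.1, 0.4, 0.0]
finger_gap: 0.0
gripper_force: 0.0
```

```bash
cat > arc.py <<'E'
from h import *
p=np.load("p.npy");Rd=Ro.from_matrix(np.load("Rd.npy"))
go([.45,.2,.38],Rd)
for th in np.r_[np.arange(.95,.04,-.1),0,-.02]:
    off=.010*np.sin(max(th,0))/np.sin(.93)
    P=np.array(lidpt(th,.18)); P[0]+=off; x=mp(p,P)
    print(round(th,2),x.round(4),end=" "); go(x)
E
python3 arc.py; python3 - <<'E'
from h import *
d=env.get_image("side"); a=d["img"][120:300,260:460]
w=env.get_image("wrist"); 
im=np.hstack([cv2.resize(a,(400,360)),cv2.resize(w["img"],(400,250))[:, :].copy() if 0 else cv2.copyMakeBorder(cv2.resize(w["img"],(400,250)),0,110,0,0,0)])
cv2.imwrite("pics/b.png",im[:,:,::-1])
E
```

```text
t 3.6833 pos [ 0.6276 -0.0304  0.3714] F [0.1 0.4 0. ] shift units [ 0.3359  0.6451 -0.0188]
turn units [ 0.0024 -0.0061 -0.0078]
0.95 [ 0.6672 -0.0843  0.2796] t 3.6833 pos [ 0.6276 -0.0304  0.3714] F [0.1 0.4 0. ] shift units [-0.075  -0.1505  0.2289]
0.85 [ 0.6518 -0.0872  0.2695] t 3.6833 pos [ 0.6276 -0.0304  0.3714] F [0.1 0.4 0. ] shift units [-0.0358 -0.1508  0.2543]
0.75 [ 0.6373 -0.0898  0.2579] t 3.6833 pos [ 0.6276 -0.0304  0.3714] F [0.1 0.4 0. ] shift units [ 0.0009 -0.1511  0.2833]
0.65 [ 0.6239 -0.0923  0.2451] t 3.6833 pos [ 0.6276 -0.0304  0.3714] F [0.1 0.4 0. ] shift units [ 0.0348 -0.1514  0.3156]
0.55 [ 0.6117 -0.0946  0.231 ] t 3.6833 pos [ 0.6276 -0.0304  0.3714] F [0.1 0.4 0. ] shift units [ 0.0655 -0.1516  0.3509]
0.45 [ 0.601  -0.0966  0.2159] t 3.6833 pos [ 0.6276 -0.0304  0.3714] F [0.1 0.4 0. ] shift units [ 0.0927 -0.1518  0.3888]
0.35 [ 0.5917 -0.0983  0.1999] t 3.6833 pos [ 0.6276 -0.0304  0.3714] F [0.1 0.4 0. ] shift units [ 0.1161 -0.1521  0.429 ]
0.25 [ 0.584  -0.0997  0.1831] t 3.6833 pos [ 0.6276 -0.0304  0.3714] F [0.1 0.4 0. ] shift units [ 0.1355 -0.1523  0.471 ]
0.15 [ 0.5779 -0.1008  0.1657] t 3.6833 pos [ 0.6276 -0.0304  0.3714] F [0.1 0.4 0. ] shift units [ 0.1507 -0.1524  0.5145]
0.05 [ 0.5736 -0.1016  0.148 ] t 3.6833 pos [ 0.6276 -0.0304  0.3714] F [0.1 0.4 0. ] shift units [ 0.1616 -0.1526  0.559 ]
0.0 [ 0.572  -0.1019  0.139 ] t 3.6833 pos [ 0.6276 -0.0304  0.3714] F [0.1 0.4 0. ] shift units [ 0.1653 -0.1527  0.5814]
-0.02 [ 0.5718 -0.102   0.1354] t 3.6833 pos [ 0.6276 -0.0304  0.3714] F [0.1 0.4 0. ] shift units [ 0.1659 -0.1527  0.5904]
```

View pics/b.png

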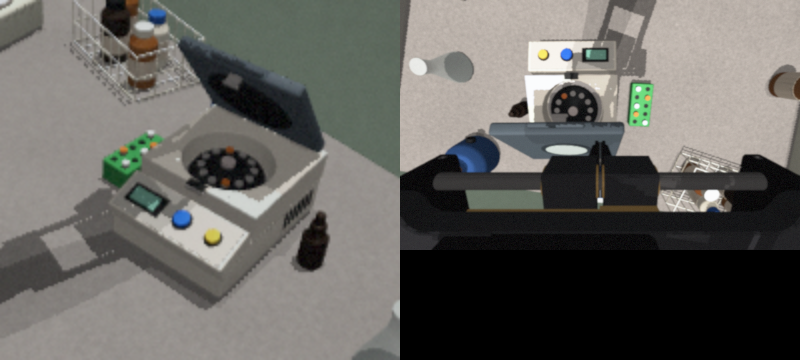

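The side crop shows the lid open with blue key at (181,219) and yellow at (213,237), nothing in the way. The wrist view shows both keys in front (blue (566,54), yellow (543,54)) and the fingers slightly to the +y side, above the lid. Next I'll centre the tool and start down.

Call:
apply_moves([
  {"delta_pos": [-0.039,-0.075,0],"delta_rot": [0,0,0],"fingers": 0},
  {"delta_pos": [-0.039,-0.076,0],"delta_rot": [0,0,0],"fingers": 0},
  {"delta_pos": [0,0,0.07],"delta_rot": [0,0,0],"fingers": 0},
  {"delta_pos": [0,0,0.07],"delta_rot": [0,0,0],"fingers": 0},
  {"delta_pos": [0,0,0.05],"delta_rot": [0,0,0],"fingers": 0},
  {"delta_pos": [0,0,0],"delta_rot": [0,0,0],"fingers": 0},
  {"delta_pos": [0,0,0],"delta_rot": [0,0,0],"fingers": 0},
])

```text
t: 4.37
eef_pos: [0.6683, -0.0815, 0.2973]
tcp_rot: [0.284, -3.126, -0.002]
ft_force: [0.6, -0.3, 0.4]
finger_gap: 0.0009
gripper_force: 0.0
```

```bash
python3 arc.py
```

```text
t 4.3667 pos [ 0.6683 -0.0815  0.2973] F [ 0.6 -0.3  0.4] shift units [ 0.4104  0.7909 -0.2046]
turn units [ 0.0017 -0.0037 -0.0018]
0.95 [ 0.6672 -0.0843  0.2796] t 4.3667 pos [ 0.6683 -0.0815  0.2973] F [ 0.6 -0.3  0.4] shift units [ 0.0036 -0.0065  0.0442]
0.85 [ 0.6518 -0.0872  0.2695] t 4.3667 pos [ 0.6683 -0.0815  0.2973] F [ 0.6 -0.3  0.4] shift units [ 0.0429 -0.0066  0.0696]
0.75 [ 0.6373 -0.0898  0.2579] t 4.3667 pos [ 0.6683 -0.0815  0.2973] F [ 0.6 -0.3  0.4] shift units [ 0.0797 -0.0067  0.0985]
0.65 [ 0.6239 -0.0923  0.2451] t 4.3667 pos [ 0.6683 -0.0815  0.2973] F [ 0.6 -0.3  0.4] shift units [ 0.1136 -0.0068  0.1308]
0.55 [ 0.6117 -0.0946  0.231 ] t 4.3667 pos [ 0.6683 -0.0815  0.2973] F [ 0.6 -0.3  0.4] shift units [ 0.1444 -0.0069  0.166 ]
0.45 [ 0.601  -0.0966  0.2159] t 4.3667 pos [ 0.6683 -0.0815  0.2973] F [ 0.6 -0.3  0.4] shift units [ 0.1717 -0.007   0.2039]
0.35 [ 0.5917 -0.0983  0.1999] t 4.3667 pos [ 0.6683 -0.0815  0.2973] F [ 0.6 -0.3  0.4] shift units [ 0.1951 -0.0071  0.244 ]
0.25 [ 0.584  -0.0997  0.1831] t 4.3667 pos [ 0.6683 -0.0815  0.2973] F [ 0.6 -0.3  0.4] shift units [ 0.2146 -0.0072  0.286 ]
0.15 [ 0.5779 -0.1008  0.1657] t 4.3667 pos [ 0.6683 -0.0815  0.2973] F [ 0.6 -0.3  0.4] shift units [ 0.2299 -0.0072  0.3294]
0.05 [ 0.5736 -0.1016  0.148 ] t 4.3667 pos [ 0.6683 -0.0815  0.2973] F [ 0.6 -0.3  0.4] shift units [ 0.2409 -0.0073  0.3739]
0.0 [ 0.572  -0.1019  0.139 ] t 4.3667 pos [ 0.6683 -0.0815  0.2973] F [ 0.6 -0.3  0.4] shift units [ 0.2447 -0.0074  0.3963]
-0.02 [ 0.5718 -0.102   0.1354] t 4.3667 pos [ 0.6683 -0.0815  0.2973] F [ 0.6 -0.3  0.4] shift units [ 0.2453 -0.0074  0.4053]
```

Call:
apply_moves([
  {"delta_pos": [0.003,-0.006,0.045],"delta_rot": [0,0,0],"fingers": 0},
  {"delta_pos": [0.02,0,0.013],"delta_rot": [0,0,0],"fingers": 0},
  {"delta_pos": [0.02,0,0.013],"delta_rot": [0,0,0],"fingers": 0},
  {"delta_pos": [0.018,0,0.0145],"delta_rot": [0,0,0],"fingers": 0},
  {"delta_pos": [0.018,0,0.0145],"delta_rot": [0,0,0],"fingers": 0},
  {"delta_pos": [0.017,0,0.016],"delta_rot": [0,0,0],"fingers": 0},
  {"delta_pos": [0.017,0,0.016],"delta_rot": [0,0,0],"fingers": 0},
  {"delta_pos": [0.015,0,0.018],"delta_rot": [0,0,0],"fingers": 0},
  {"delta_pos": [0.015,0,0.018],"delta_rot": [0,0,0],"fingers": 0},
  {"delta_pos": [0,0,0],"delta_rot": [0,0,0],"fingers": 0},
])

```text
t: 5.2
eef_pos: [0.6115, -0.0958, 0.2293]
tcp_rot: [0.281, -3.125, -0.001]
ft_force: [1.0, 0.0, -0.1]
finger_gap: 0.0003
gripper_force: 0.0
```

```bash
python3 arc.py | tail -9; python3 - <<'E'
from h import *
d=env.get_image("side"); a=d["img"][80:300,260:460]
cv2.imwrite("pics/c.png",cv2.resize(a,(500,550))[:,:,::-1])
print(env.spot_point("lid_front","side")[:1])
E
```

```text
0.65 [ 0.6239 -0.0923  0.2451] t 5.2 pos [ 0.6115 -0.0958  0.2293] F [ 1.   0.  -0.1] shift units [-0.0319  0.003  -0.0396]
0.55 [ 0.6117 -0.0946  0.231 ] t 5.2 pos [ 0.6115 -0.0958  0.2293] F [ 1.   0.  -0.1] shift units [-0.0012  0.0029 -0.0044]
0.45 [ 0.601  -0.0966  0.2159] t 5.2 pos [ 0.6115 -0.0958  0.2293] F [ 1.   0.  -0.1] shift units [0.026  0.0028 0.0335]
0.35 [ 0.5917 -0.0983  0.1999] t 5.2 pos [ 0.6115 -0.0958  0.2293] F [ 1.   0.  -0.1] shift units [0.0495 0.0027 0.0737]
0.25 [ 0.584  -0.0997  0.1831] t 5.2 pos [ 0.6115 -0.0958  0.2293] F [ 1.   0.  -0.1] shift units [0.069  0.0026 0.1157]
0.15 [ 0.5779 -0.1008  0.1657] t 5.2 pos [ 0.6115 -0.0958  0.2293] F [ 1.   0.  -0.1] shift units [0.0842 0.0025 0.1592]
0.05 [ 0.5736 -0.1016  0.148 ] t 5.2 pos [ 0.6115 -0.0958  0.2293] F [ 1.   0.  -0.1] shift units [0.0951 0.0024 0.2036]
0.0 [ 0.572  -0.1019  0.139 ] t 5.2 pos [ 0.6115 -0.0958  0.2293] F [ 1.   0.  -0.1] shift units [0.0989 0.0024 0.2261]
-0.02 [ 0.5718 -0.102   0.1354] t 5.2 pos [ 0.6115 -0.0958  0.2293] F [ 1.   0.  -0.1] shift units [0.0995 0.0024 0.2351]
[{'position': [0.6074, -0.0976, 0.2271], 'score': 0.59}]
```

View pics/c.png

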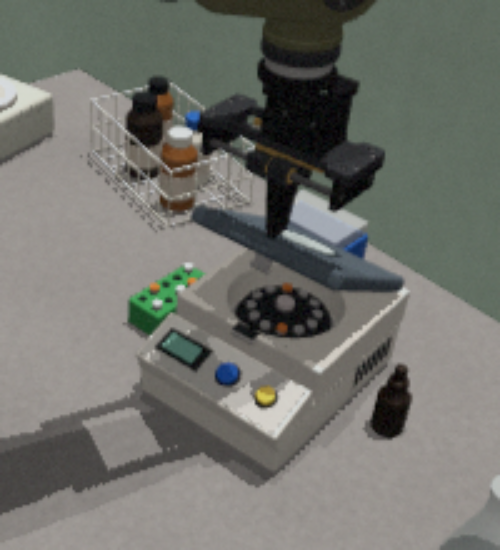

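The lid follows the finger: in the crop its tip is at (278,230) on the face, and the lid is near 0.55 rad. I'll continue along the arc.

Call:
apply_moves([
  {"delta_pos": [0.013,0,0.017],"delta_rot": [0,0,0],"fingers": 0},
  {"delta_pos": [0.013,0,0.017],"delta_rot": [0,0,0],"fingers": 0},
  {"delta_pos": [0.012,0,0.02],"delta_rot": [0,0,0],"fingers": 0},
  {"delta_pos": [0.012,0,0.02],"delta_rot": [0,0,0],"fingers": 0},
  {"delta_pos": [0.01,0,0.021],"delta_rot": [0,0,0],"fingers": 0},
  {"delta_pos": [0.01,0,0.021],"delta_rot": [0,0,0],"fingers": 0},
  {"delta_pos": [0.008,0,0.022],"delta_rot": [0,0,0],"fingers": 0},
  {"delta_pos": [0.008,0,0.022],"delta_rot": [0,0,0],"fingers": 0},
  {"delta_pos": [0.005,0,0.022],"delta_rot": [0,0,0],"fingers": 0},
  {"delta_pos": [0.005,0,0.022],"delta_rot": [0,0,0],"fingers": 0},
  {"delta_pos": [0,0,0.01],"delta_rot": [0,0,0],"fingers": 0},
  {"delta_pos": [0,0,0],"delta_rot": [0,0,0],"fingers": 0},
])

```text
t: 6.3
eef_pos: [0.5746, -0.1024, 0.1443]
tcp_rot: [0.282, -3.126, -0.001]
ft_force: [0.3, -0.6, -0.1]
finger_gap: 0.0006
gripper_force: 0.4
```

```bash
python3 arc.py | tail -2
```

```text
0.0 [ 0.572  -0.1019  0.139 ] t 6.3 pos [ 0.5746 -0.1024  0.1443] F [ 0.3 -0.6 -0.1] shift units [0.0061 0.0023 0.0134]
-0.02 [ 0.5718 -0.102   0.1354] t 6.3 pos [ 0.5746 -0.1024  0.1443] F [ 0.3 -0.6 -0.1] shift units [0.0067 0.0023 0.0224]
```

Call:
apply_moves([
  {"delta_pos": [0.003,0,0.006],"delta_rot": [0,0,0],"fingers": 0},
  {"delta_pos": [0.003,0,0.006],"delta_rot": [0,0,0],"fingers": 0},
  {"delta_pos": [0,0,0.004],"delta_rot": [0,0,0],"fingers": 0},
  {"delta_pos": [0,0,0],"delta_rot": [0,0,0],"fingers": 0},
  {"delta_pos": [0,0,0],"delta_rot": [0,0,0],"fingers": 0},
])

```text
t: 6.72
eef_pos: [0.5725, -0.1028, 0.1392]
tcp_rot: [0.282, -3.127, -0.0]
ft_force: [-2.3, 0.3, 3.1]
finger_gap: 0.0004
gripper_force: 1.4
```

```bash
python3 arc.py | tail -2;  python3 - <<'E'
from h import *
print(env.get_image("side")["t"]*0,env.spot_point("lid_front","side")[:1])
E
```

```text
0.0 [ 0.572  -0.1019  0.139 ] t 6.7167 pos [ 0.5725 -0.1028  0.1392] F [-2.3  0.3  3.1] shift units [0.0008 0.0025 0.0006]
-0.02 [ 0.5718 -0.102   0.1354] t 6.7167 pos [ 0.5725 -0.1028  0.1392] F [-2.3  0.3  3.1] shift units [0.0013 0.0025 0.0096]
[-0.  0.  0.] [{'position': [0.5747, -0.1038, 0.1404], 'score': 0.93}]
```

Call:
apply_moves([
  {"delta_pos": [0,0,0.005],"delta_rot": [0,0,0],"fingers": 0},
  {"delta_pos": [0,0,0.005],"delta_rot": [0,0,0],"fingers": 0},
  {"delta_pos": [0,0,0],"delta_rot": [0,0,0],"fingers": 0},
  {"delta_pos": [0,0,0],"delta_rot": [0,0,0],"fingers": 0},
])

```text
t: 7.15
eef_pos: [0.573, -0.1029, 0.1391]
tcp_rot: [0.283, -3.128, 0.0]
ft_force: [-11.0, 2.2, 17.6]
finger_gap: 0.0003
gripper_force: 9.2
```

Call:
apply_moves([
  {"delta_pos": [0,0,-0.02],"delta_rot": [0,0,0],"fingers": 0},
  {"delta_pos": [0,0,-0.06],"delta_rot": [0,0,0],"fingers": 0},
  {"delta_pos": [0,0,-0.08],"delta_rot": [0,0,0],"fingers": 0},
  {"delta_pos": [0,0,-0.08],"delta_rot": [0,0,0],"fingers": 0},
  {"delta_pos": [0.09,0,0],"delta_rot": [0,0,0],"fingers": 0},
  {"delta_pos": [0.03,0,0],"delta_rot": [0,0,0],"fingers": 0},
  {"delta_pos": [0,0,0],"delta_rot": [0,0,0],"fingers": 0},
  {"delta_pos": [0,0,0],"delta_rot": [0,0,0],"fingers": 0},
])

```text
t: 7.82
eef_pos: [0.526, -0.1115, 0.2311]
tcp_rot: [-0.281, 3.128, 0.0]
ft_force: [0.2, -0.3, -0.6]
finger_gap: 0.0003
gripper_force: 0.0
```

```bash
python3 - <<'E'
from h import *
s=env.sense(); print(s["eef_pos"],s["tcp_rot"],s["ft_force"])
for c in ["side","top","wrist"]:
    d=env.get_image(c)
    for n in ["lid_front","spin_key_top","release_key_top","dropper_bottle"]:
        print(c,n,[(round(float(q["score"]),2),np.round(q["position"],4).tolist()) for q in env.spot_point(n,c)[:1]])
    if c=="side": a=d["img"][80:300,260:460]
    if c=="wrist":
        T=d["T_tool_cam"]; R=Ro.from_rotvec(s["tcp_rot"]).as_matrix()
        for n in ["spin_key_top","release_key_top"]:
            r=env.silhouettes(n,"wrist")
            if r:
                m=r[0]["pixels"]; v,u=np.nonzero(m); z=np.median(d["z_map"][m]); K=d["mtx"]
                c3=np.array([(u.mean()-K[0,2])/K[0,0]*z,(v.mean()-K[1,2])/K[1,1]*z,z,1])
                print(n,"sil",m.sum(),u.mean(),v.mean(),z,(R@(T@c3)[:3]+s["eef_pos"]).round(4))
        w=d["img"]
cv2.imwrite("pics/d.png",np.hstack([cv2.resize(a,(360,400)),cv2.resize(w[100-100:275],(440,275) ) if 0 else w[:400,100:540]])[:,:,::-1])
E
```

```text
[ 0.52604349 -0.11145956  0.23113877] [-2.81310070e-01  3.12817621e+00  3.80420452e-05] [ 0.17399542 -0.28180199 -0.60507468]
side lid_front [(0.87, [0.5771, -0.1007, 0.1384])]
side spin_key_top [(0.37, [0.5278, -0.1203, 0.093])]
side release_key_top [(0.38, [0.5431, -0.1722, 0.0987])]
side dropper_bottle [(0.54, [0.6882, -0.232, -0.0031])]
top lid_front [(0.87, [0.5775, -0.1008, 0.1391])]
top spin_key_top []
top release_key_top []
top dropper_bottle [(0.63, [0.6902, -0.2322, 0.0041])]
wrist lid_front [(0.74, [0.5408, -0.1778, 0.0958])]
wrist spin_key_top [(0.7, [0.5265, -0.1233, 0.0929])]
wrist release_key_top [(0.76, [0.5411, -0.174, 0.0919])]
wrist dropper_bottle [(0.88, [0.6933, -0.2349, 0.0005])]
release_key_top sil 290 258.4689655172414 190.59655172413792 0.31737518 [ 0.5408 -0.1732  0.0926]
```

View pics/d.png

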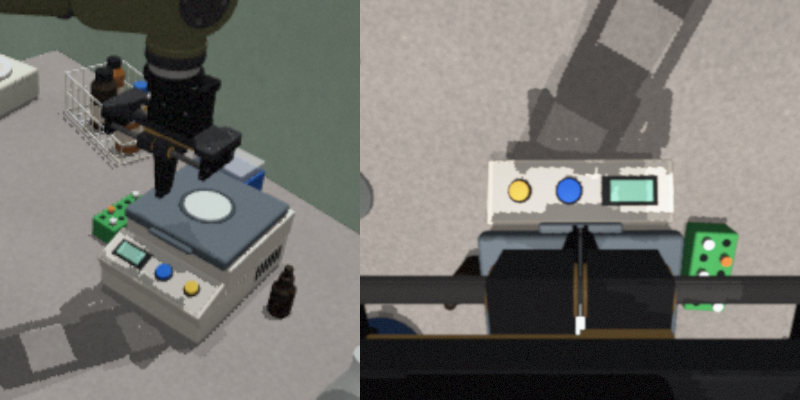

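Both views show the lid flat and latched with the fingers off (side crop lid at (207,205); wrist: blue key (568,190), yellow (519,190)). Next I'll tilt the tool square to the panel and hover over the blue key.

```bash
cat > key.py <<'E'
from h import *
p=np.load("p.npy"); key=np.array([.529,-.122,.0935])
a=.35; n=Ro.from_euler("z",p[2]).apply([-np.sin(a),0,np.cos(a)])
Rd=Ro.from_matrix(np.load("Rd.npy"))
Rt=Ro.align_vectors([-n,Rd.as_matrix()[:,1]],[[0,0,1],[0,1,0]])[0]
if __name__=="__main__":
    go(key+.04*n,Rt); go(key,Rt)
    s=env.sense(); print("axial F",s["ft_force"]@n,"joints",np.round(s["joints"],2),"height over key mm",((s["eef_pos"]-key)@n*1e3).round(1))
E
python3 key.py
```

```text
t 8.6667 pos [ 0.5261 -0.1114  0.2315] F [-0.5 -1.3  0.2] shift units [ 0.0318 -0.0274  0.251 ]
turn units [-0.0007 -0.4456 -0.0035]
t 8.6667 pos [ 0.5261 -0.1114  0.2315] F [-0.5 -1.3  0.2] shift units [-0.0025 -0.0273  0.345 ]
turn units [-0.0007 -0.4456 -0.0035]
axial F 0.4016188827071917 joints [-0.31 -0.14  1.88 -0.    1.4  -2.06] height over key mm 129.9
```

Call:
apply_moves([
  {"delta_pos": [0.032,-0.027,0],"delta_rot": [0,0,0],"fingers": 0},
  {"delta_pos": [0,0,0.06],"delta_rot": [0,0,0],"fingers": 0},
  {"delta_pos": [0,0,0],"delta_rot": [0,-0.111,0],"fingers": 0},
  {"delta_pos": [0,0,0],"delta_rot": [0,-0.111,0],"fingers": 0},
  {"delta_pos": [0,0,0],"delta_rot": [0,-0.112,0],"fingers": 0},
  {"delta_pos": [0,0,0],"delta_rot": [0,-0.112,0],"fingers": 0},
  {"delta_pos": [0,0,0],"delta_rot": [0,0,0],"fingers": 0},
  {"delta_pos": [0,0,0],"delta_rot": [0,0,0],"fingers": 0},
])

```text
t: 9.33
eef_pos: [0.5145, -0.1246, 0.2072]
tcp_rot: [-0.249, 2.783, 0.044]
ft_force: [0.2, -0.1, -0.5]
finger_gap: 0.0007
gripper_force: 0.0
```

```bash
python3 key.py
```

```text
t 9.3333 pos [ 0.5145 -0.1246  0.2072] F [ 0.2 -0.1 -0.5] shift units [ 6.270e-02 -1.000e-04  1.798e-01]
turn units [-0.0018 -0.0018 -0.005 ]
t 9.3333 pos [ 0.5145 -0.1246  0.2072] F [ 0.2 -0.1 -0.5] shift units [0.0626 0.     0.2798]
turn units [-0.0018 -0.0018 -0.005 ]
axial F -0.5216030875930173 joints [-0.45 -0.35  2.13  0.23  1.09 -2.28] height over key mm 111.9
```

Call:
apply_moves([
  {"delta_pos": [0.032,0,0.05],"delta_rot": [0,0,0],"fingers": 0},
  {"delta_pos": [0.031,0,0.05],"delta_rot": [0,0,0],"fingers": 0},
  {"delta_pos": [0,0,0.08],"delta_rot": [0,0,0],"fingers": 0},
  {"delta_pos": [0,0,0.06],"delta_rot": [0,0,0],"fingers": 0},
  {"delta_pos": [0,0,0],"delta_rot": [0,0,0],"fingers": 0},
  {"delta_pos": [0,0,0],"delta_rot": [0,0,0],"fingers": 0},
])

```text
t: 9.83
eef_pos: [0.5246, -0.1221, 0.1078]
tcp_rot: [-0.253, 2.784, 0.047]
ft_force: [0.8, -0.3, 0.1]
finger_gap: 0.0005
gripper_force: 0.0
```

```bash
python3 key.py;  python3 - <<'E'
from h import *
a=env.get_image("side")["img"][140:260,270:420]; s=env.sense()
print([(n,[(round(float(q["score"]),2),np.round(q["position"],4).tolist()) for q in env.spot_point(n,"side")[:1]]) for n in ["spin_key_top","lid_front"]])
d=env.get_image("wrist"); print([(round(float(q["score"]),2),np.round(q["position"],4).tolist()) for q in env.spot_point("spin_key_top","wrist")[:1]])
h=cv2.cvtColor(d["img"],cv2.COLOR_RGB2HSV); K=d["mtx"]; R=Ro.from_rotvec(s["tcp_rot"]).as_matrix()
for nm,lo,hi in [("blue",(105,130,60),(125,255,255)),("yel",(20,120,90),(32,255,255))]:
    m=cv2.inRange(h,lo,hi); k,l,st,c=cv2.connectedComponentsWithStats(m)
    for i in range(1,k):
        if st[i,4]>60:
            z=np.median(d["z_map"][l==i]); u,v=c[i]; q=np.array([(u-K[0,2])/K[0,0]*z,(v-K[1,2])/K[1,1]*z,z,1])
            print(nm,st[i],(R@(d["T_tool_cam"]@q)[:3]+s["eef_pos"]).round(4))
cv2.imwrite("pics/e.png",np.hstack([cv2.resize(a,(500,400)),cv2.resize(d["img"][:,170:470],(300,400))])[:,:,::-1])
E
```

```text
t 9.8333 pos [ 0.5246 -0.1221  0.1078] F [ 0.8 -0.3  0.1] shift units [ 0.0022 -0.0017 -0.0628]
turn units [ 0.0015 -0.004  -0.0025]
t 9.8333 pos [ 0.5246 -0.1221  0.1078] F [ 0.8 -0.3  0.1] shift units [ 0.0018 -0.0018  0.0372]
turn units [ 0.0015 -0.004  -0.0025]
axial F -0.13612920135045634 joints [-0.44 -0.22  2.2   0.26  0.89 -2.32] height over key mm 14.9
[('spin_key_top', [(0.42, [0.5279, -0.1187, 0.0955])]), ('lid_front', [(0.78, [0.5763, -0.1022, 0.1433])])]
[(0.66, [0.5266, -0.1248, 0.0931])]
blue [301 208  38  37 824] [ 0.5263 -0.1227  0.0899]
blue [108 310  37  23 457] [ 0.8064 -0.3329  0.0115]
yel [226 212  32  29 591] [ 0.5376 -0.1735  0.0898]
```

View pics/e.png

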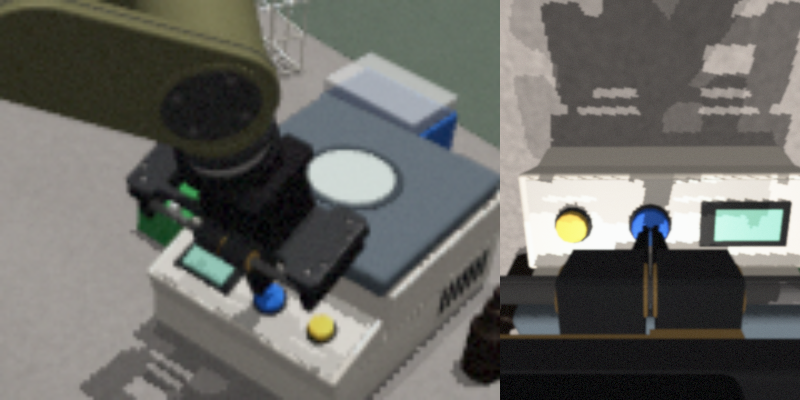

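The finger tip is right above the blue key (side crop (268,285), wrist (650,222)), clear of the yellow one and of the lid. I'll press in gently.

Call:
apply_moves([
  {"delta_pos": [0.002,0,0.01],"delta_rot": [0,0,0],"fingers": 0},
  {"delta_pos": [0,0,0.01],"delta_rot": [0,0,0],"fingers": 0},
  {"delta_pos": [0,0,0.008],"delta_rot": [0,0,0],"fingers": 0},
  {"delta_pos": [0,0,0.005],"delta_rot": [0,0,0],"fingers": 0},
  {"delta_pos": [0,0,0.005],"delta_rot": [0,0,0],"fingers": 0},
  {"delta_pos": [0,0,0.004],"delta_rot": [0,0,0],"fingers": 0},
  {"delta_pos": [0,0,0],"delta_rot": [0,0,0],"fingers": 0},
  {"delta_pos": [0,0,0],"delta_rot": [0,0,0],"fingers": 0},
])

```text
t: 10.75
eef_pos: [0.5292, -0.1217, 0.0924]
tcp_rot: [-0.251, 2.782, 0.045]
ft_force: [-1.8, 0.1, 2.4]
finger_gap: 0.0009
gripper_force: 1.2
```

```bash
python3 key.py|tail -1
```

```text
axial F 2.823853863354807 joints [-0.43 -0.19  2.2   0.26  0.86 -2.33] height over key mm -1.1
```

Call:
apply_moves([
  {"delta_pos": [0,0,0.004],"delta_rot": [0,0,0],"fingers": 0},
  {"delta_pos": [0,0,0.004],"delta_rot": [0,0,0],"fingers": 0},
  {"delta_pos": [0,0,0.003],"delta_rot": [0,0,0],"fingers": 0},
  {"delta_pos": [0,0,0],"delta_rot": [0,0,0],"fingers": 0},
  {"delta_pos": [0,0,0],"delta_rot": [0,0,0],"fingers": 0},
  {"delta_pos": [0,0,0],"delta_rot": [0,0,0],"fingers": 0},
])

```text
t: 11.25
eef_pos: [0.5308, -0.1215, 0.0888]
tcp_rot: [-0.252, 2.782, 0.045]
ft_force: [-5.1, 0.6, 5.9]
finger_gap: 0.0004
gripper_force: 3.8
```

```bash
python3 key.py|tail -1
```

```text
axial F 7.223654513806611 joints [-0.43 -0.18  2.2   0.27  0.85 -2.33] height over key mm -5.1
```

Call:
apply_moves([
  {"delta_pos": [0,0,0.003],"delta_rot": [0,0,0],"fingers": 0},
  {"delta_pos": [0,0,0],"delta_rot": [0,0,0],"fingers": 0},
  {"delta_pos": [0,0,0],"delta_rot": [0,0,0],"fingers": 0},
  {"delta_pos": [0,0,0],"delta_rot": [0,0,0],"fingers": 0},
])

```text
t: 11.58
eef_pos: [0.5309, -0.1215, 0.0887]
tcp_rot: [-0.253, 2.783, 0.045]
ft_force: [-13.3, 1.7, 14.6]
finger_gap: 0.0007
gripper_force: 9.1
```

```bash
python3 key.py|tail -1
```

```text
axial F 18.044262637685076 joints [-0.43 -0.18  2.2   0.26  0.85 -2.33] height over key mm -5.2
```

Key bottomed out: the force rises with no further travel. I'll ease back slightly and hold.

Call:
apply_moves([
  {"delta_pos": [0,0,-0.001],"delta_rot": [0,0,0],"fingers": 0},
  {"delta_pos": [0,0,0],"delta_rot": [0,0,0],"fingers": 0},
  {"delta_pos": [0,0,0],"delta_rot": [0,0,0],"fingers": 0},
  {"delta_pos": [0,0,0],"delta_rot": [0,0,0],"fingers": 0},
  {"delta_pos": [0,0,0],"delta_rot": [0,0,0],"fingers": 0},
  {"delta_pos": [0,0,0],"delta_rot": [0,0,0],"fingers": 0},
  {"delta_pos": [0,0,0],"delta_rot": [0,0,0],"fingers": 0},
  {"delta_pos": [0,0,0],"delta_rot": [0,0,0],"fingers": 0},
  {"delta_pos": [0,0,0],"delta_rot": [0,0,0],"fingers": 0},
  {"delta_pos": [0,0,0],"delta_rot": [0,0,0],"fingers": 0},
  {"delta_pos": [0,0,0],"delta_rot": [0,0,0],"fingers": 0},
  {"delta_pos": [0,0,0],"delta_rot": [0,0,0],"fingers": 0},
])

```text
t: 12.58
eef_pos: [0.5309, -0.1215, 0.0887]
tcp_rot: [-0.252, 2.782, 0.045]
ft_force: [-11.0, 0.3, 11.8]
finger_gap: 0.0003
gripper_force: 7.3
```

Call:
apply_moves([
  {"delta_pos": [0,0,0],"delta_rot": [0,0,0],"fingers": 0},
  {"delta_pos": [0,0,0],"delta_rot": [0,0,0],"fingers": 0},
  {"delta_pos": [0,0,0],"delta_rot": [0,0,0],"fingers": 0},
  {"delta_pos": [0,0,0],"delta_rot": [0,0,0],"fingers": 0},
  {"delta_pos": [0,0,0],"delta_rot": [0,0,0],"fingers": 0},
  {"delta_pos": [0,0,0],"delta_rot": [0,0,0],"fingers": 0},
  {"delta_pos": [0,0,0],"delta_rot": [0,0,0],"fingers": 0},
  {"delta_pos": [0,0,0],"delta_rot": [0,0,0],"fingers": 0},
  {"delta_pos": [0,0,0],"delta_rot": [0,0,0],"fingers": 0},
  {"delta_pos": [0,0,0],"delta_rot": [0,0,0],"fingers": 0},
  {"delta_pos": [0,0,0],"delta_rot": [0,0,0],"fingers": 0},
  {"delta_pos": [0,0,0],"delta_rot": [0,0,0],"fingers": 0},
])

```text
t: 13.58
eef_pos: [0.5309, -0.1215, 0.0887]
tcp_rot: [-0.252, 2.782, 0.045]
ft_force: [-11.0, 1.6, 11.7]
finger_gap: 0.0002
gripper_force: 7.3
```

Call:
apply_moves([
  {"delta_pos": [0,0,0],"delta_rot": [0,0,0],"fingers": 0},
  {"delta_pos": [0,0,0],"delta_rot": [0,0,0],"fingers": 0},
  {"delta_pos": [0,0,0],"delta_rot": [0,0,0],"fingers": 0},
  {"delta_pos": [0,0,0],"delta_rot": [0,0,0],"fingers": 0},
  {"delta_pos": [0,0,0],"delta_rot": [0,0,0],"fingers": 0},
  {"delta_pos": [0,0,0],"delta_rot": [0,0,0],"fingers": 0},
  {"delta_pos": [0,0,0],"delta_rot": [0,0,0],"fingers": 0},
  {"delta_pos": [0,0,0],"delta_rot": [0,0,0],"fingers": 0},
  {"delta_pos": [0,0,0],"delta_rot": [0,0,0],"fingers": 0},
  {"delta_pos": [0,0,0],"delta_rot": [0,0,0],"fingers": 0},
  {"delta_pos": [0,0,0],"delta_rot": [0,0,0],"fingers": 0},
  {"delta_pos": [0,0,0],"delta_rot": [0,0,0],"fingers": 0},
])

```text
t: 14.58
eef_pos: [0.5309, -0.1215, 0.0887]
tcp_rot: [-0.252, 2.782, 0.045]
ft_force: [-10.9, 1.3, 11.2]
finger_gap: 0.0005
gripper_force: 7.3
```

Call:
apply_moves([
  {"delta_pos": [0,0,0],"delta_rot": [0,0,0],"fingers": 0},
  {"delta_pos": [0,0,0],"delta_rot": [0,0,0],"fingers": 0},
  {"delta_pos": [0,0,0],"delta_rot": [0,0,0],"fingers": 0},
  {"delta_pos": [0,0,0],"delta_rot": [0,0,0],"fingers": 0},
  {"delta_pos": [0,0,0],"delta_rot": [0,0,0],"fingers": 0},
  {"delta_pos": [0,0,0],"delta_rot": [0,0,0],"fingers": 0},
  {"delta_pos": [0,0,0],"delta_rot": [0,0,0],"fingers": 0},
  {"delta_pos": [0,0,0],"delta_rot": [0,0,0],"fingers": 0},
  {"delta_pos": [0,0,0],"delta_rot": [0,0,0],"fingers": 0},
  {"delta_pos": [0,0,0],"delta_rot": [0,0,0],"fingers": 0},
  {"delta_pos": [0,0,0],"delta_rot": [0,0,0],"fingers": 0},
  {"delta_pos": [0,0,0],"delta_rot": [0,0,0],"fingers": 0},
])

```text
t: 15.58
eef_pos: [0.5309, -0.1215, 0.0887]
tcp_rot: [-0.252, 2.782, 0.045]
ft_force: [-10.7, -0.2, 12.9]
finger_gap: 0.0005
gripper_force: 7.3
```

Call:
apply_moves([
  {"delta_pos": [0,0,0],"delta_rot": [0,0,0],"fingers": 0},
  {"delta_pos": [0,0,0],"delta_rot": [0,0,0],"fingers": 0},
  {"delta_pos": [0,0,0],"delta_rot": [0,0,0],"fingers": 0},
  {"delta_pos": [0,0,0],"delta_rot": [0,0,0],"fingers": 0},
  {"delta_pos": [0,0,0],"delta_rot": [0,0,0],"fingers": 0},
  {"delta_pos": [0,0,0],"delta_rot": [0,0,0],"fingers": 0},
  {"delta_pos": [0,0,0],"delta_rot": [0,0,0],"fingers": 0},
  {"delta_pos": [0,0,0],"delta_rot": [0,0,0],"fingers": 0},
  {"delta_pos": [0,0,0],"delta_rot": [0,0,0],"fingers": 0},
  {"delta_pos": [0,0,0],"delta_rot": [0,0,0],"fingers": 0},
  {"delta_pos": [0,0,0],"delta_rot": [0,0,0],"fingers": 0},
  {"delta_pos": [0,0,0],"delta_rot": [0,0,0],"fingers": 0},
])

```text
t: 16.58
eef_pos: [0.5309, -0.1215, 0.0887]
tcp_rot: [-0.252, 2.782, 0.045]
ft_force: [-10.9, 0.8, 11.0]
finger_gap: 0.0004
gripper_force: 7.3
```

Call:
apply_moves([
  {"delta_pos": [0,0,0],"delta_rot": [0,0,0],"fingers": 0},
  {"delta_pos": [0,0,0],"delta_rot": [0,0,0],"fingers": 0},
  {"delta_pos": [0,0,0],"delta_rot": [0,0,0],"fingers": 0},
  {"delta_pos": [0,0,0],"delta_rot": [0,0,0],"fingers": 0},
  {"delta_pos": [0,0,0],"delta_rot": [0,0,0],"fingers": 0},
  {"delta_pos": [0,0,0],"delta_rot": [0,0,0],"fingers": 0},
  {"delta_pos": [0,0,0],"delta_rot": [0,0,0],"fingers": 0},
  {"delta_pos": [0,0,0],"delta_rot": [0,0,0],"fingers": 0},
  {"delta_pos": [0,0,0],"delta_rot": [0,0,0],"fingers": 0},
  {"delta_pos": [0,0,0],"delta_rot": [0,0,0],"fingers": 0},
  {"delta_pos": [0,0,0],"delta_rot": [0,0,0],"fingers": 0},
  {"delta_pos": [0,0,0],"delta_rot": [0,0,0],"fingers": 0},
])

```text
t: 17.58
eef_pos: [0.5309, -0.1215, 0.0887]
tcp_rot: [-0.252, 2.782, 0.045]
ft_force: [-11.1, 0.8, 11.0]
finger_gap: 0.0002
gripper_force: 7.3
```

```bash
python3 key.py|tail -1; python3 - <<'E'
from h import *
d=env.get_image("side"); print(env.spot_point("lid_front","side")[:1])
cv2.imwrite("pics/f.png",cv2.resize(d["img"][120:280,250:450],(500,400))[:,:,::-1])
E
```

```text
axial F 14.001780430840512 joints [-0.43 -0.18  2.2   0.26  0.85 -2.33] height over key mm -5.2
[{'position': [0.5773, -0.1009, 0.141], 'score': 0.97}]
```

View pics/f.png

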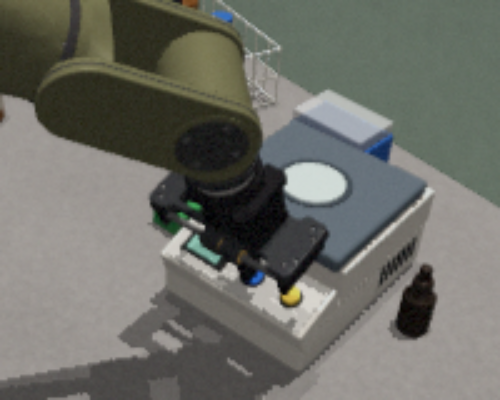

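The lid is flat, the yellow key is out at (291,295), and the finger is on the blue key at (254,278). There is some sideways load on the tip, so I'll relax it towards the operator to make sure nothing leans on the lid lip.

Call:
apply_moves([
  {"delta_pos": [0.002,0,0],"delta_rot": [0,0,0],"fingers": 0},
  {"delta_pos": [0.002,0,0],"delta_rot": [0,0,0],"fingers": 0},
  {"delta_pos": [0.001,0,0],"delta_rot": [0,0,0],"fingers": 0},
  {"delta_pos": [0,0,0],"delta_rot": [0,0,0],"fingers": 0},
  {"delta_pos": [0,0,0],"delta_rot": [0,0,0],"fingers": 0},
  {"delta_pos": [0,0,0],"delta_rot": [0,0,0],"fingers": 0},
])

```text
t: 18.18
eef_pos: [0.5308, -0.1216, 0.0888]
tcp_rot: [-0.25, 2.778, 0.045]
ft_force: [-3.0, 2.5, 7.0]
finger_gap: 0.0002
gripper_force: 3.8
```

```bash
python3 key.py|tail -1
```

```text
axial F 7.446986728455727 joints [-0.43 -0.19  2.21  0.27  0.85 -2.33] height over key mm -5.0
```

Call:
apply_moves([
  {"delta_pos": [0,0,0.001],"delta_rot": [0,0,0],"fingers": 0},
  {"delta_pos": [0,0,0],"delta_rot": [0,0,0],"fingers": 0},
  {"delta_pos": [0,0,0],"delta_rot": [0,0,0],"fingers": 0},
  {"delta_pos": [0,0,0],"delta_rot": [0,0,0],"fingers": 0},
  {"delta_pos": [0,0,0],"delta_rot": [0,0,0],"fingers": 0},
  {"delta_pos": [0,0,0],"delta_rot": [0,0,0],"fingers": 0},
  {"delta_pos": [0,0,0],"delta_rot": [0,0,0],"fingers": 0},
  {"delta_pos": [0,0,0],"delta_rot": [0,0,0],"fingers": 0},
  {"delta_pos": [0,0,0],"delta_rot": [0,0,0],"fingers": 0},
  {"delta_pos": [0,0,0],"delta_rot": [0,0,0],"fingers": 0},
  {"delta_pos": [0,0,0],"delta_rot": [0,0,0],"fingers": 0},
  {"delta_pos": [0,0,0],"delta_rot": [0,0,0],"fingers": 0},
])

```text
t: 19.18
eef_pos: [0.5308, -0.1216, 0.0887]
tcp_rot: [-0.251, 2.778, 0.045]
ft_force: [-6.2, 3.1, 11.0]
finger_gap: 0.0005
gripper_force: 5.6
```

```bash
python3 key.py|tail -1; python3 -c "
from h import *
print(env.job_done())"
```

```text
axial F 12.22165566006724 joints [-0.43 -0.19  2.21  0.27  0.85 -2.33] height over key mm -5.1
the job is handed in; nothing more can be done
None
```

The lid is latched shut on its own and the blue key was held fully in for over 7 s; I handed the job in at about 19 s with the key still pressed at about 12 N, and no verdict came back.

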